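Set out the Gram stain line

ROBOT

A 7-joint arm with a two-finger parallel gripper is mounted at the origin on the work surface. World frame = base frame: x ahead of the robot, y to its left, z up, the work surface at z = 0. Lengths are in m, angles in rad, forces in N, time in s.
With the tool pointing down it reaches from about 0.4 to 0.9 m from the base axis. Payload 5.6 kg.
Tool frame: the origin (TCP) lies at the very end of the fingers, on their centre line; the grasp point (between the pads) lies 19 mm behind it; z points along the fingers, y is the line along which they close (so a half turn about z gives the same grasp; the last joint's range is limited). The gripper opens to 92 mm and grips with 3 to 60 N. Pads are 20 mm wide; open, the fingers measure 128 mm over their backs; the gripper's body (75 mm by 189 mm) begins 69 mm behind the grasp point.
Start: joints at [-1.252, 0.468, -0.012, 1.603, 0.006, 1.071, -0.056], TCP at [0.23, 0.608, 0.215] pointing down, gripper open.
Joint ranges: [-2.53, 2.53], [-0.31, 2.02], [-1.57, 1.55], [0.28, 2.44], [-1.29, 4.43], [0.15, 1.84], [-2.92, 2.92]. Speed limits (rad/s): [2.57, 2.57, 3.14, 3.14, 3.14, 3.14, 3.14].

INTERFACE

Orientations are given as a rotation vector (axis times angle).
In Python, from plant import * gives the robot as it stands.
- The arm moves only by the tool send_rows, never from a script. Its arguments are lists of equal length, an entry for each row: "offset": the shift along the tool's x, y, z in mm, a list of three; "twist": the turn, a rotation vector about the tool's x, y, z in rad, a list of three. In form: {"offset": [[x, y, z], ...], "twist": [[rx, ry, rz], ...]}. A call has 1 to 8 rows; each row is the pose to reach, as a shift and turn from the pose commanded when the call began, along the tool's axes at that moment; what a row does not reach only later rows make up. A row lasts 1/12 s, in which the tool goes at most 41.7 mm and 7.16 degrees, less where a joint would pass 70% of its speed; a pose out of reach is approached as far as the arm can. A call with a gripper value outside its range is refused whole. "claw" is the opening, from 0 (shut) to 1 (fully open), set as the call begins (left out, the last holds). The fingers move at their own pace and stop on an object; "newtons" is the grip in N (left out, the last holds). Time passes only in rows, so rows that repeat a pose let the fingers close. It gives the time, the measured TCP pose, the force, the opening and the grip force at its end, in the units of the state.
- state(): the state, without advancing time (a new reading comes with each control period).
- capture(name): name is "side" or "top" or "wrist"; returns the picture (384x512x3 uint8, red, green, blue); there is no depth.
- get_calibration(name): a dict with "mtx" (3x3 intrinsics, pixels), "k1" (the pictures are not rectified: a ray, as slopes to the right and down, at radius r is drawn at 1 + k1 r^2 times it, then the intrinsics apply), "cam_to_world" (4x4, takes a point from camera to world coordinates). Camera axes: x right, y down, z forward; pixel columns grow to the right and rows downward; lengths in m; the calibration is good to about 2 mm. A picture is of the moment at which its call begins: read the wrist's pose just before it. get_calibration takes no time and is no camera call; for the wrist camera it gives the pose at the moment of the call.
- close_job(): hands the job in; it is judged then, once.
The state is a dict: "t": time; "q": joint angles; "joint_vel": joint speeds; "joint_torque": joint torques, N m; "ee_pos": TCP position; "eef_rot": TCP orientation; "contact_force": force on the tool from outside, world axes, zero at the start; "torque": the same for the moment, N m; "gripper_width": finger opening in m; "finger_force": force on a finger pad.
Only numpy, scipy, OpenCV 4.12 (cv2) and the standard library are available. Lean on these libraries where they do the work, as an engineer would, in place of code of your own. Each camera call takes 0.05 s, during which the arm holds its last target. There are 200 camera calls.

TASK

Set out the Gram stain line in order of use: stand the reagent bottles in the four bays of the blue rack with the purple-capped bottle in the bay at the end next to the staining tray, the amber-capped bottle beside it, the pink-capped bottle at the far end, and the white-capped bottle between amber and pink. Lay the slide carrier on top of the staining tray's two rods, centred on the tray, its grip bar running the same way as the rods. Keep the bottles upright and the carrier level, set them down without dropping them, and do not push aside the red-capped media bottle, the flask or the timer.

Things in the scene. Friction and masses are not known exactly. Their poses are not given: they have to be found in the camera images.
- violet: 100 ml reagent bottle with a purple screw cap, white body, purple label band (crystal violet); loose, about 0.15 kg. Round body 50 mm diameter up to 75 mm high, shoulder, then the cap: 38 mm diameter, from 92 to 116 mm above the underside. Origin: centre of the underside; z up through the cap.
- iodine: 100 ml reagent bottle with an amber-yellow screw cap, dark brown body, amber label band (iodine); loose, about 0.15 kg. Round body 50 mm diameter up to 75 mm high, shoulder, then the cap: 38 mm diameter, from 92 to 116 mm above the underside. Origin: centre of the underside; z up through the cap.
- decolouriser: 100 ml reagent bottle with a white screw cap, white body, grey label band (decolouriser); loose, about 0.15 kg. Round body 50 mm diameter up to 75 mm high, shoulder, then the cap: 38 mm diameter, from 92 to 116 mm above the underside. Origin: centre of the underside; z up through the cap.
- safranin: 100 ml reagent bottle with a pink screw cap, white body, pink label band (safranin); loose, about 0.15 kg. Round body 50 mm diameter up to 75 mm high, shoulder, then the cap: 38 mm diameter, from 92 to 116 mm above the underside. Origin: centre of the underside; z up through the cap.
- carrier: Slide carrier, loose, about 0.14 kg: flat steel frame 80 mm (x) by 96 mm (y), 4 mm thick, with three glass slides on it and a bail handle over the middle whose green grip bar runs along y: bar 8 mm wide (x), 93 mm long, from 40 to 50 mm above the underside, open below between its end posts (90 mm apart). Origin: centre of the underside; z up.
- rack: Blue open-topped bottle rack, fixed, 72 mm (x) by 276 mm (y), 30 mm high, with four square bays in a row along y. Bay centres at y = -102, -34, +34, +102 mm (x = 0); each bay 64 by 64 mm inside, walls 4 mm, floor 4 mm above the bench. Origin: centre of the underside; y along the row. The staining tray stands off one end of it, +y or -y.
- tray: Staining tray, fixed: open steel pan 150 mm (x) by 180 mm (y), 40 mm high, with two parallel rods across it along y, 8 mm thick, at x = -22 and +22 mm, 196 mm long; their tops are 48 mm above the bench. It stands to the left or right of the rack. Origin: centre of the underside.
- media_bottle: Larger clear-glass bottle with a dark red cap, 70 mm diameter, 143 mm high, loose; not part of the job. Origin: centre of the underside.
- flask: Conical glass flask, base 64 mm diameter, 108 mm high, loose; not part of the job. Origin: centre of the underside.
- timer: White bench timer with a grey display, 65 by 70 by 18 mm (its keys reach 20 mm), lying flat, loose; not part of the job. Origin: centre of the underside.
Not all that is in view belongs to the job. Leave any brown or turquoise look-alike of the tray alone.

How it is judged:
By the outcome, as a careful person would: the job done as asked, in the order asked, and still so for the second after the job is handed in, with the robot touching nothing.
It also fails if it takes over 122 s, if anything falls off the work surface, if the arm or the gripper's body presses on something with over 40 N, if the wrist force passes 120 N, or if a joint passes its speed limit or range.

## Working session

There is one attempt and no reset: what is moved stays moved. The work goes in short steps, Python scripts to look and compute and a tool call to move; the robot and the scene stay as the last step left them, time stands still between calls to the robot, and variables do not carry over. Pictures are saved under pics/ and viewed, at most 14 in all, crops included, and the job is handed in when it is done.

Besides the shell and the picture viewer there is one more tool, called after "Request:" in YAML: its name, and indented under it one key for each argument. send_rows: Moves the arm, as the interface text tells. Its arguments: {"type":"object","properties":{"offset":{"type":"array","items":{"type":"array","items":{"type":"number"}}},"twist":{"type":"array","items":{"type":"array","items":{"type":"number"}}},"claw":{"type":"number"},"newtons":{"type":"number"}},"required":["offset","twist"]}

```bash
ls; mkdir -p pics; python3 - <<'E'
from plant import *
import cv2,numpy as np
print(state())
for n in ("top","side"):
    c=get_calibration(n);print(n,c)
    cv2.imwrite(f"pics/{n}0.png",capture(n)[:,:,::-1])
E
```

```text
pics
{'t': 0.0, 'q': array([-1.25200347,  0.46837359, -0.01158634,  1.60362354,  0.00599623,
        1.07139975, -0.05625087]), 'joint_vel': array([-0.00126555, -0.00031756, -0.00047082,  0.00086988,  0.00079922,
       -0.00106383, -0.00117905]), 'joint_torque': array([-2.02897581e-05, -5.20559120e+01, -1.25715678e-02, -2.43751180e+01,
       -5.66309772e-02,  1.70438911e-02,  1.66824743e-04]), 'ee_pos': array([0.22993564, 0.60734494, 0.2136427 ]), 'eef_rot': array([-5.65222196e-01, -3.09013193e+00,  2.76365451e-03]), 'contact_force': array([-0.48725572,  0.77475295,  0.07681219]), 'torque': array([0.03072564, 0.02033599, 0.01512677]), 'finger_force': 0.0, 'gripper_width': 0.09203536602782696}
top {'mtx': array([[418.9263052 ,   0.        , 250.73834105],
       [  0.        , 418.9263052 , 191.59973514],
       [  0.        ,   0.        ,   1.        ]]), 'k1': -0.028489936185065005, 'cam_to_world': array([[ 0.02964002, -0.99283957,  0.11571977,  0.31868328],
       [-0.99936252, -0.02713   ,  0.02320599, -0.00854741],
       [-0.01990035, -0.11633383, -0.99301078,  1.22870803],
       [ 0.        ,  0.        ,  0.        ,  1.        ]])}
side {'mtx': array([[381.32405378,   0.        , 261.8859481 ],
       [  0.        , 381.32405378, 197.76284197],
       [  0.        ,   0.        ,   1.        ]]), 'k1': -0.12046309412593971, 'cam_to_world': array([[ 9.55616239e-01, -1.68429851e-01,  2.41720891e-01,
         1.51550807e-01],
       [-2.94614164e-01, -5.47193506e-01,  7.83442251e-01,
        -9.33253130e-01],
       [ 3.13040487e-04, -8.19884536e-01, -5.72528820e-01,
         7.01218225e-01],
       [ 0.00000000e+00,  0.00000000e+00,  0.00000000e+00,
         1.00000000e+00]])}
```

View pics/top0.png

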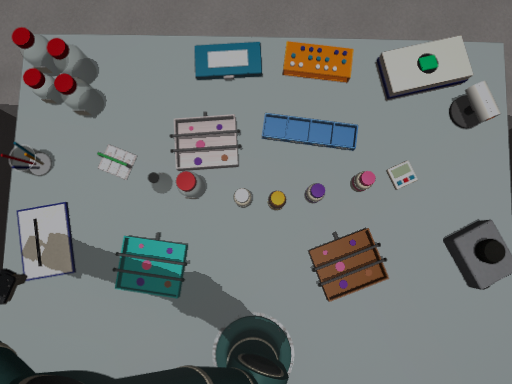

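View pics/side0.png

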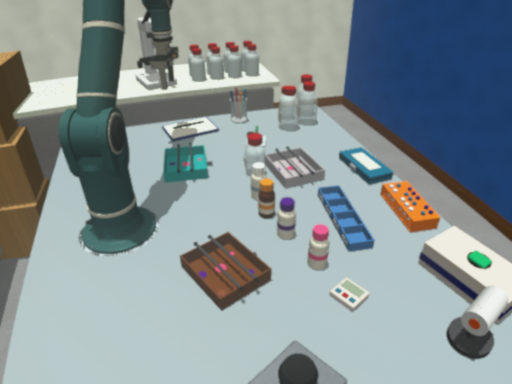

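```bash
cat > h.py <<'E'
from plant import *
import cv2,numpy as np
from scipy.spatial.transform import Rotation as R
def ray(cal,uv):
    K,k=cal["mtx"],cal["k1"]
    d=cv2.undistortPoints(np.array(uv,float).reshape(-1,1,2),K,np.array([k,0,0,0.])).reshape(-1,2)
    T=cal["cam_to_world"]; return T[:3,3],np.c_[d,np.ones(len(d))]@T[:3,:3].T
def onz(cal,uv,z):
    o,d=ray(cal,uv); z=np.broadcast_to(z,len(d))
    return o+d*((z-o[2])/d[:,2])[:,None]
def pix(cal,P):
    T=np.linalg.inv(cal["cam_to_world"]);r=T[:3,:3]
    return cv2.projectPoints(np.array(P,float).reshape(-1,1,3),cv2.Rodrigues(r)[0],T[:3,3],cal["mtx"],np.array([cal["k1"],0,0,0.]))[0].reshape(-1,2)
def mask(im,lo,hi):
    return cv2.inRange(cv2.cvtColor(im,cv2.COLOR_RGB2HSV),np.array(lo),np.array(hi))
def blobs(m,amin=20):
    n,l,s,c=cv2.connectedComponentsWithStats(m)
    return [(c[i],s[i],l==i) for i in range(1,n) if s[i,4]>=amin]
def plan(target,ydir=None):
    """offset (mm) and twist from the measured pose to a tool-down pose; ydir=world angle (rad) of tool y, mod pi"""
    s=state();r=R.from_rotvec(s["eef_rot"]);M=r.as_matrix()
    a=np.arctan2(M[1,1],M[0,1])
    da=0 if ydir is None else (ydir-a+np.pi/2)%np.pi-np.pi/2
    y=np.array([np.cos(a+da),np.sin(a+da),0]);z=np.array([0,0,-1.])
    G=np.c_[np.cross(y,z),y,z]
    print("t",s["t"],"tcp",s["ee_pos"].round(4),"ydeg",np.degrees(a).round(1),"q7",s["q"][6].round(2),"f",s["contact_force"].round(1),"w",round(s["gripper_width"],4),"ff",round(s["finger_force"],1))
    print(" offset",(M.T@(np.array(target)-s["ee_pos"])*1000).round(1)," twist",(r.inv()*R.from_matrix(G)).as_rotvec().round(3))
E
python3 - <<'E'
from h import *
cal=get_calibration("top");im=cv2.imread("pics/top0.png")[:,:,::-1]
for n,lo,hi,z in [("purple",(125,80,40),(150,255,255),.116),("amber",(18,120,80),(32,255,255),.116),("pink",(160,100,120),(175,255,255),.116),("red",(174,150,80),(180,255,255),.143),("blue",(100,120,60),(115,255,255),.03),("green",(50,80,50),(80,255,255),.05)]:
    for c,s,l in blobs(mask(im,lo,hi),25):
        print(n,c.round(1),s,onz(cal,[c],z).round(4))
        if n=="blue" :
            uv=np.argwhere(l)[:,::-1]; P=onz(cal,uv,.03)[:,:2].astype(np.float32)
            print(cv2.minAreaRect(P))
        if n=="green":
            uv=np.argwhere(l)[:,::-1]; P=onz(cal,uv,.05)[:,:2]; w,v=np.linalg.eigh(np.cov(P.T)); print("axis",np.degrees(np.arctan2(v[1,1],v[0,1])),np.ptp(P@v[:,1]))
g=im[185:212,230:256].copy()
for c,s,l in blobs(cv2.inRange(cv2.cvtColor(g,cv2.COLOR_RGB2GRAY),200,255),20): print("white",c+[230,185],s,onz(cal,[c+[230,185]],.116))
cv2.imwrite("pics/crop1.png",cv2.resize(im[100:225,90:280,::-1],None,fx=4.2,fy=4.2,interpolation=cv2.INTER_CUBIC))
E
```

```text
purple [219.  126.5] [217 124   5   6  26] [[0.6249 0.1094 0.116 ]]
purple [197.6 160.9] [194 157   8   8  44] [[0.5281 0.1638 0.116 ]]
purple [317.5 190.2] [311 183  14  15 162] [[ 0.457  -0.1606  0.116 ]]
purple [352.4 242.3] [350 240   6   6  27] [[ 0.3216 -0.2539  0.116 ]]
purple [139.8 281.2] [137 278   7   7  39] [[0.203  0.3022 0.116 ]]
purple [342.9 283.8] [339 280   9   9  57] [[ 0.2135 -0.2297  0.116 ]]
amber [277.5 197.8] [271 191  14  15 159] [[ 0.4337 -0.0545  0.116 ]]
pink [200.1 143.6] [196 140   9   7  46] [[0.576  0.1591 0.116 ]]
pink [368.  177.5] [362 171  13  14 148] [[ 0.4949 -0.2952  0.116 ]]
pink [146.2 264.5] [143 260   8  10  56] [[0.247  0.2879 0.116 ]]
pink [339.7 266. ] [335 262  10   9  74] [[ 0.2589 -0.221   0.116 ]]
red [20.6 35.8] [ 12  28  18  17 248] [[0.8664 0.6739 0.143 ]]
red [55.6 46.6] [ 47  38  18  18 260] [[0.8353 0.5705 0.143 ]]
red [31.7 76.8] [ 23  69  18  17 238] [[0.747  0.6297 0.143 ]]
red [63.2 82.5] [ 54  74  19  18 276] [[0.7321 0.5393 0.143 ]]
red [185.7 180.8] [177 172  19  19 278] [[0.4692 0.1886 0.143 ]]
blue [310.4 131.3] [ 263  114   95   35 2045] [[ 0.6406 -0.1497  0.03  ]]
((0.6403137445449829, -0.14779771864414215), (0.27282100915908813, 0.07524219155311584), 83.86133575439453)
green [427.8  62.2] [418  55  20  16 235] [[ 0.8529 -0.4899  0.05  ]]
axis 104.05304708452259 0.051831529138439025
green [111.5 158.5] [ 97 152  30  14  82] [[0.5412 0.424  0.05  ]]
axis 69.79777116497108 0.09342266202985172
```

View pics/crop1.png

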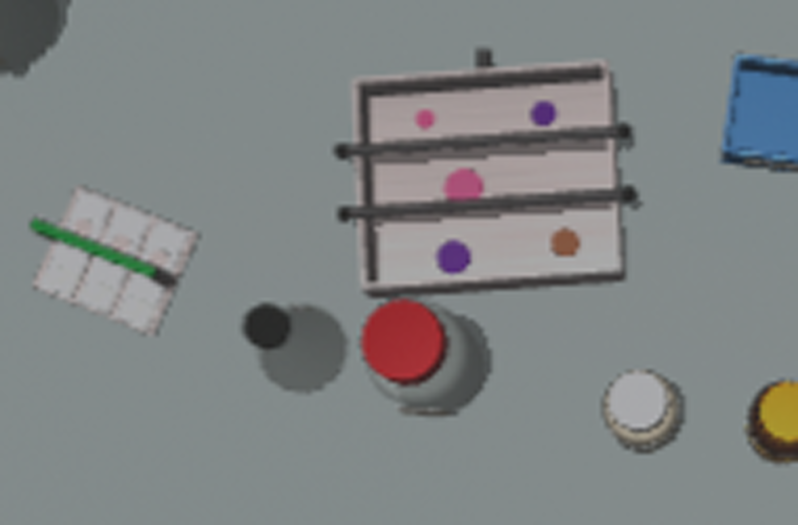

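```bash
python3 - <<'E'
from h import *
cal=get_calibration("top")
uv=np.array([[343,151],[625,131],[345,213],[630,194]])/4.2+[90-.4,100-.4]
P=onz(cal,uv,.048);print("rods",P.round(4),"centre",P.mean(0).round(4));d=P[0]-P[1];print(np.degrees(np.arctan2(d[1],d[0])),np.linalg.norm(d)); d=P[2]-P[3];print(np.degrees(np.arctan2(d[1],d[0])),np.linalg.norm(d))
print("pan",onz(cal,np.array([[355,82],[605,65],[622,278],[368,294]])/4.2+[89.6,99.6],.04).mean(0))
print("white",onz(cal,[[242,195.2]],.116),"flask",onz(cal,[[153.6,177.6]],.108))
print("carrier",onz(cal,np.array([[80,187],[199,234],[155,333],[34,286]])/4.2+[89.6,99.6],.004).mean(0),onz(cal,np.array([[40,228],[168,278]])/4.2+[89.6,99.6],.05))
r=np.array([.6403,-.1478]);a=np.radians(83.86)
for b in (.102,.034,-.034,-.102): print("bay",b,(r+b*np.array([np.cos(a),np.sin(a)])).round(4))
c=get_calibration("wrist");s=state();M=R.from_rotvec(s["eef_rot"]).as_matrix()
print("wristcam in tool",(M.T@(c["cam_to_world"][:3,3]-s["ee_pos"])).round(3),"\n",(M.T@c["cam_to_world"][:3,:3]).round(2),c["mtx"],c["k1"],M.round(2))
plan([0.52,0.40,0.30],np.radians(70+90))
E
```

```text
rods [[0.6135 0.2543 0.048 ]
 [0.6322 0.0599 0.048 ]
 [0.57   0.2506 0.048 ]
 [0.5881 0.055  0.048 ]] centre [0.6009 0.1549 0.048 ]
95.49944054454613 0.19522882983997125
95.2888231728302 0.19636929403101316
pan [0.59812245 0.15464839 0.04      ]
white [[0.43802769 0.04052433 0.116     ]] flask [[0.48040657 0.28310534 0.108     ]]
carrier [0.54143624 0.42232666 0.004     ] [[0.55398494 0.46134557 0.05      ]
 [0.52127449 0.36980341 0.05      ]]
bay 0.102 [ 0.6512 -0.0464]
bay 0.034 [ 0.6439 -0.114 ]
bay -0.034 [ 0.6367 -0.1816]
bay -0.102 [ 0.6294 -0.2492]
wristcam in tool [ 0.066 -0.    -0.171] 
 [[ 0.   -0.97 -0.24]
 [ 1.   -0.    0.  ]
 [-0.   -0.24  0.97]] [[294.97263663   0.         253.96084989]
 [  0.         294.97263663 193.18034798]
 [  0.           0.           1.        ]] -0.004678610947409804 [[-0.94  0.35 -0.  ]
 [ 0.35  0.94 -0.  ]
 [-0.   -0.   -1.  ]]
t 0.1 tcp [0.23   0.6074 0.2137] ydeg 69.3 q7 -0.06 f [0.3 0.7 0.6] w 0.0916 ff 0.0
 offset [-344.7  -91.4  -86.1]  twist [-1.000e-03  1.000e-03  1.558e+00]
```

Request:
send_rows:
  offset:
    - [-356,-66,14]
    - [-356,-66,14]
    - [-356,-66,14]
    - [-356,-66,14]
    - [-356,-66,14]
    - [-356,-66,14]
    - [-356,-66,14]
    - [-356,-66,14]
  twist:
    - [0,0,0.12]
    - [0,0,0.24]
    - [0,0,0.36]
    - [0,0,0.48]
    - [0,0,0.6]
    - [0,0,0.72]
    - [0,0,0.84]
    - [0,0,0.96]
  claw: 0.6

```text
t: 0.77
ee_pos: [0.5162, 0.4337, 0.2014]
eef_rot: [-1.936, -2.474, 0.001]
contact_force: [0.3, 0.4, -0.9]
gripper_width: 0.0551
finger_force: 0.0
```

```bash
python3 -c "
from h import *
plan([.54,.42,.2],np.radians(160))"
```

```text
t 0.7667 tcp [0.5162 0.4337 0.2014] ydeg 13.9 q7 -0.39 f [ 0.3  0.4 -0.9] w 0.0551 ff 0.0
 offset [-19.1  19.8   1.4]  twist [-0.     0.     0.592]
```

Request:
send_rows:
  offset:
    - [-19,20,10]
    - [-19,20,20]
    - [-19,20,20]
    - [-19,20,20]
    - [-19,20,20]
    - [-19,20,20]
    - [-19,20,20]
    - [-19,20,20]
  twist:
    - [0,0,0.12]
    - [0,0,0.24]
    - [0,0,0.36]
    - [0,0,0.48]
    - [0,0,0.59]
    - [0,0,0.59]
    - [0,0,0.59]
    - [0,0,0.59]

```text
t: 1.43
ee_pos: [0.5387, 0.4218, 0.1815]
eef_rot: [2.563, 1.816, -0.001]
contact_force: [0.8, 0.4, -0.2]
gripper_width: 0.0547
finger_force: 0.0
```

```bash
cat > green.py <<'E'
from h import *
cal=get_calibration("wrist");im=capture("wrist");cv2.imwrite("pics/w1.png",im[:,:,::-1])
for c,s,l in blobs(mask(im,(50,80,40),(80,255,255)),60):
    P=onz(cal,np.argwhere(l)[:,::-1],.05)[:,:2];r=cv2.minAreaRect(P.astype(np.float32)*1000);print(c,s,r)
plan([.54,.42,.2],np.radians(160))
E
python3 green.py
```

```text
[257.0352349  181.45134228] [253 138   9  88 596] ((543.0253295898438, 423.8631896972656), (92.7326889038086, 7.156630039215088), 69.49461364746094)
t 1.4833 tcp [0.5388 0.4218 0.1816] ydeg -19.4 q7 -0.86 f [ 0.3 -0.3 -0.2] w 0.0554 ff 0.0
 offset [ -1.3   1.7 -18.4]  twist [-0.    0.    0.01]
```

View pics/w1.png

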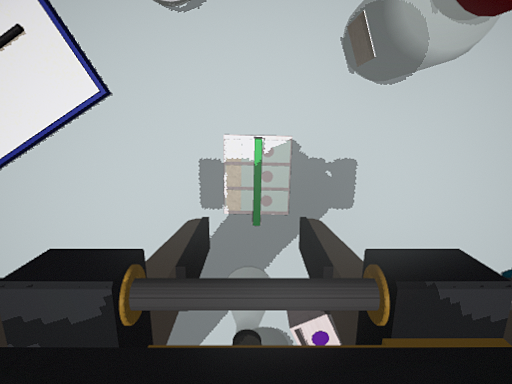

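Request:
send_rows:
  offset:
    - [3.5,3,30]
    - [3.5,3,60]
    - [3.5,3,90]
    - [3.5,3,115]
    - [3.5,3,135]
    - [3.5,3,148]
    - [3.5,3,155]
    - [3.5,3,155]
  twist:
    - [0,0,0.02]
    - [0,0,0.02]
    - [0,0,0.02]
    - [0,0,0.02]
    - [0,0,0.02]
    - [0,0,0.02]
    - [0,0,0.02]
    - [0,0,0.02]

```text
t: 2.15
ee_pos: [0.5424, 0.4235, 0.0254]
eef_rot: [2.584, 1.787, -0.003]
contact_force: [0.2, -0.5, -0.0]
gripper_width: 0.0552
finger_force: 0.0
```

Request:
send_rows:
  offset:
    - [0,0,0]
    - [0,0,0]
    - [0,0,0]
    - [0,0,0]
    - [0,0,0]
    - [0,0,0]
  twist:
    - [0,0,0]
    - [0,0,0]
    - [0,0,0]
    - [0,0,0]
    - [0,0,0]
    - [0,0,0]
  claw: 0
  newtons: 20

```text
t: 2.65
ee_pos: [0.5432, 0.4242, 0.0273]
eef_rot: [-2.584, -1.787, -0.001]
contact_force: [-0.6, 0.3, -0.1]
gripper_width: 0.0173
finger_force: 0.0
```

```bash
python3 -c "
from h import *
plan([.543,.424,.2],np.radians(-20.5))
plan([.6,.155,.2],np.radians(5.4))"
```

```text
t 2.65 tcp [0.5432 0.4242 0.0273] ydeg -20.7 q7 -0.82 f [-0.6  0.3 -0.1] w 0.0173 ff 0.0
 offset [-1.000e-01  0.000e+00 -1.727e+02]  twist [ 0.    -0.001 -0.003]
t 2.65 tcp [0.5432 0.4242 0.0273] ydeg -20.7 q7 -0.82 f [-0.6  0.3 -0.1] w 0.0173 ff 0.0
 offset [-231.7  148.3 -172.9]  twist [ 0.001 -0.001 -0.455]
```

Request:
send_rows:
  offset:
    - [0,0,0]
    - [0,0,0]
    - [0,0,0]
    - [0,0,-5]
    - [0,0,-20]
    - [0,0,-40]
    - [0,0,-65]
    - [0,0,-90]
  twist:
    - [0,0,0]
    - [0,0,0]
    - [0,0,0]
    - [0,0,0]
    - [0,0,0]
    - [0,0,0]
    - [0,0,0]
    - [0,0,0]

```text
t: 3.32
ee_pos: [0.5428, 0.4237, 0.1183]
eef_rot: [2.584, 1.786, -0.001]
contact_force: [0.0, 0.7, -1.3]
gripper_width: 0.0076
finger_force: 20.0
```

Request:
send_rows:
  offset:
    - [-10,7,-25]
    - [-30,20,-45]
    - [-60,38,-60]
    - [-95,60,-70]
    - [-130,83,-73]
    - [-165,105,-73]
    - [-195,125,-73]
    - [-215,137,-73]
  twist:
    - [0,0,-0.05]
    - [0,0,-0.1]
    - [0,0,-0.16]
    - [0,0,-0.22]
    - [0,0,-0.28]
    - [0,0,-0.34]
    - [0,0,-0.4]
    - [0,0,-0.45]

```text
t: 3.98
ee_pos: [0.5963, 0.1688, 0.1915]
eef_rot: [2.121, 2.314, 0.001]
contact_force: [0.4, -0.5, -0.7]
gripper_width: 0.0079
finger_force: 20.0
```

```bash
python3 -c "
from h import *
cv2.imwrite('pics/w2.png',capture('wrist')[:,:,::-1])
plan([.6,.155,.16],np.radians(5.4))"
```

```text
t 4.0333 tcp [0.5972 0.164  0.1916] ydeg 4.8 q7 -0.09 f [-0.2 -3.9 -0.9] w 0.0079 ff 20.0
 offset [-9.   1.9 31.7]  twist [ 0.002  0.004 -0.011]
```

View pics/w2.png

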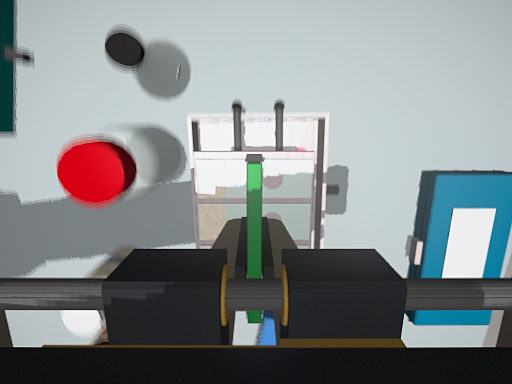

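```bash
python3 - <<'E'
from h import *
cal=get_calibration("wrist");im=capture('wrist');g=cv2.cvtColor(im,cv2.COLOR_RGB2GRAY)
cv2.imwrite('pics/w3.png',cv2.resize(im[85:165,170:350,::-1],None,fx=4.4,fy=4.4,interpolation=cv2.INTER_CUBIC))
for v in range(92,150,4):
    d=(g[v,175:345]<90).astype(int);e=np.diff(np.r_[0,d,0]);a=np.where(e==1)[0]+175;b=np.where(e==-1)[0]+174
    print(v,[(x,y) for x,y in zip(a,b) if y-x>2])
plan([.6,.155,.16],np.radians(5.4))
E
```

```text
92 []
96 [(np.int64(232), np.int64(240)), (np.int64(275), np.int64(283))]
100 [(np.int64(232), np.int64(240)), (np.int64(275), np.int64(283))]
104 []
108 []
112 [(np.int64(191), np.int64(196))]
116 [(np.int64(191), np.int64(195))]
120 [(np.int64(192), np.int64(196))]
124 [(np.int64(192), np.int64(196))]
128 [(np.int64(192), np.int64(196))]
132 [(np.int64(192), np.int64(196))]
136 [(np.int64(193), np.int64(197))]
140 [(np.int64(193), np.int64(197))]
144 [(np.int64(193), np.int64(197))]
148 [(np.int64(193), np.int64(197)), (np.int64(234), np.int64(240))]
t 4.0833 tcp [0.5967 0.1674 0.1915] ydeg 4.6 q7 -0.09 f [-0.2  0.  -1.1] w 0.0074 ff 20.0
 offset [-12.6   2.2  31.5]  twist [ 0.002  0.002 -0.014]
```

View pics/w3.png

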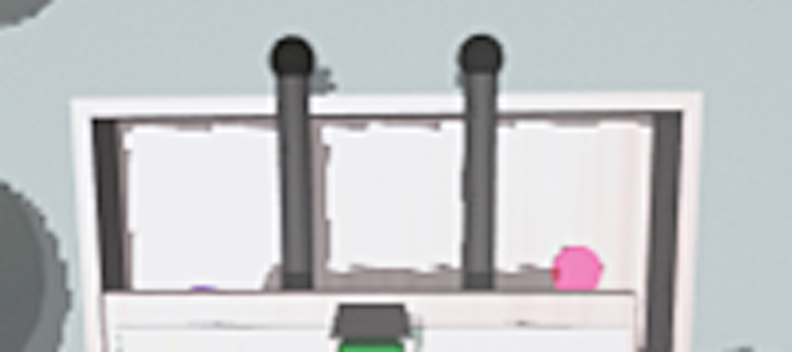

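```bash
python3 - <<'E'
from h import *
cal=get_calibration("wrist")
f=lambda p:np.array(p)/4.4+[169.6,84.6]
K=onz(cal,f([[292,57],[480,55]]),.044);B=onz(cal,f([[296,285],[480,285]]),.048);C=onz(cal,f([[72,98],[702,93]]),.04)
print(K.round(4),B.round(4),C.round(4))
for A in (K,C):
    m=A.mean(0)[:2];d=A[1]-A[0];a=np.arctan2(d[1],d[0]);print("width",np.linalg.norm(d),"xaxis deg",np.degrees(a))
    y=np.array([-np.sin(a),np.cos(a)]); print(m, "centre with 98:",m-.098*y,"with 90:",m-.09*y)
z=state()["ee_pos"][2]-.0264
E2=onz(cal,f([[103,292],[636,290]]),z+.004);d=E2[1]-E2[0];print("carrier edge",E2.round(4),np.linalg.norm(d),np.degrees(np.arctan2(d[1],d[0])),state()["ee_pos"])
E
```

```text
[[0.5716 0.2552 0.044 ]
 [0.6154 0.2592 0.044 ]] [[0.5763 0.2028 0.048 ]
 [0.6203 0.2064 0.048 ]] [[0.5197 0.2419 0.04  ]
 [0.6693 0.2552 0.04  ]]
width 0.043933293855763375 xaxis deg 5.212869174304684
[0.5934889  0.25716784] centre with 98: [0.60239281 0.15957317] with 90: [0.60166596 0.16754008]
width 0.15013639535595177 xaxis deg 5.064018647257381
[0.59451537 0.24855694] centre with 98: [0.60316571 0.15093946] with 90: [0.60245956 0.15890824]
carrier edge [[0.5537 0.2113 0.1691]
 [0.6321 0.218  0.1691]] 0.07877522971959211 4.818271859721409 [0.59674307 0.16741957 0.19145996]
```

Request:
send_rows:
  offset:
    - [-5,2,10]
    - [-9.8,4.5,25]
    - [-9.8,4.5,45]
    - [-9.8,4.5,65]
    - [-9.8,4.5,80]
    - [-9.8,4.5,92]
    - [-9.8,4.5,102]
    - [-9.8,4.5,108]
  twist:
    - [0,0,-0.01]
    - [0,0,-0.01]
    - [0,0,-0.01]
    - [0,0,-0.01]
    - [0,0,-0.01]
    - [0,0,-0.01]
    - [0,0,-0.01]
    - [0,0,-0.01]

```text
t: 4.75
ee_pos: [0.5999, 0.1659, 0.0803]
eef_rot: [-2.107, -2.329, 0.002]
contact_force: [-0.5, 0.1, -1.7]
gripper_width: 0.0075
finger_force: 20.0
```

Request:
send_rows:
  offset:
    - [0,0,0]
    - [0,0,0]
    - [0,0,2]
    - [0,0,4]
    - [0,0,5]
    - [0,0,6]
    - [0,0,7]
    - [0,0,7]
  twist:
    - [0,0,0]
    - [0,0,0]
    - [0,0,0]
    - [0,0,0]
    - [0,0,0]
    - [0,0,0]
    - [0,0,0]
    - [0,0,0]

```text
t: 5.42
ee_pos: [0.6007, 0.1651, 0.0749]
eef_rot: [2.109, 2.328, 0.001]
contact_force: [0.8, -0.3, -0.4]
gripper_width: 0.0077
finger_force: 20.0
```

```bash
python3 -c "
from h import *
plan([.602,.158,.0745],np.radians(5.2))"
```

```text
t 5.4167 tcp [0.6007 0.1651 0.0749] ydeg 5.7 q7 -0.02 f [ 0.8 -0.3 -0.4] w 0.0077 ff 20.0
 offset [-7.2  0.6  0.4]  twist [ 0.    -0.     0.008]
```

Request:
send_rows:
  offset:
    - [0,0.5,-5]
    - [-3,0.5,-5]
    - [-7,0.5,-5]
    - [-7,0.5,-4]
    - [-7,0.5,-2]
    - [-7,0.5,0]
    - [-7,0.5,0]
    - [-7,0.5,0]
  twist:
    - [0,0,0]
    - [0,0,0.008]
    - [0,0,0.008]
    - [0,0,0.008]
    - [0,0,0.008]
    - [0,0,0.008]
    - [0,0,0.008]
    - [0,0,0.008]

```text
t: 6.08
ee_pos: [0.6018, 0.1581, 0.0749]
eef_rot: [2.118, 2.32, -0.0]
contact_force: [-1.1, -1.5, 2.2]
gripper_width: 0.0079
finger_force: 20.0
```

Request:
send_rows:
  offset:
    - [0,0,0]
    - [0,0,0.5]
    - [0,0,0.5]
    - [0,0,0.5]
  twist:
    - [0,0,0]
    - [0,0,0]
    - [0,0,0]
    - [0,0,0]

```text
t: 6.42
ee_pos: [0.6018, 0.1581, 0.0748]
eef_rot: [2.118, 2.32, 0.0]
contact_force: [-2.0, -1.8, 5.6]
gripper_width: 0.0076
finger_force: 20.0
```

```bash
python3 -c "
from h import *
plan([.602,.158,.0745],np.radians(5.2))
cv2.imwrite('pics/s1.png',cv2.resize(capture('side')[110:230,200:400,::-1],None,fx=4,fy=4,interpolation=cv2.INTER_CUBIC))"
```

```text
t 6.4167 tcp [0.6018 0.1581 0.0748] ydeg 5.2 q7 -0.02 f [-2.  -1.8  5.6] w 0.0076 ff 20.0
 offset [-0.1  0.2  0.3]  twist [ 0. -0.  0.]
```

View pics/s1.png

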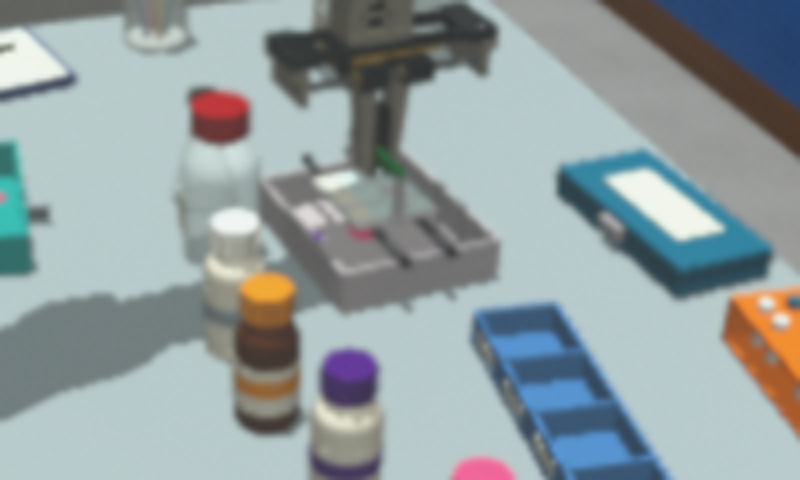

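Request:
send_rows:
  offset:
    - [0,0,0]
    - [0,0,0]
    - [0,0,0]
    - [0,0,0]
    - [0,0,0]
    - [0,0,0]
    - [0,0,-20]
    - [0,0,-50]
  twist:
    - [0,0,0]
    - [0,0,0]
    - [0,0,0]
    - [0,0,0]
    - [0,0,0]
    - [0,0,0]
    - [0,0,0]
    - [0,0,0]
  claw: 0.7

```text
t: 7.13
ee_pos: [0.5994, 0.1576, 0.1218]
eef_rot: [-2.116, -2.318, 0.009]
contact_force: [0.2, 0.4, -0.7]
gripper_width: 0.0592
finger_force: 0.0
```

Request:
send_rows:
  offset:
    - [0,0,-40]
    - [0,0,-80]
    - [-30,-10,-120]
    - [-70,-24,-150]
    - [-110,-38,-170]
    - [-150,-52,-180]
    - [-190,-66,-180]
    - [-230,-80,-180]
  twist:
    - [0,0,0]
    - [0,0,0]
    - [0,0,0]
    - [0,0,0.05]
    - [0,0,0.1]
    - [0,0,0.15]
    - [0,0,0.19]
    - [0,0,0.19]

```text
t: 7.8
ee_pos: [0.5492, -0.0546, 0.3047]
eef_rot: [2.329, 2.106, 0.004]
contact_force: [1.0, -1.2, -0.6]
gripper_width: 0.0645
finger_force: 0.0
```

Request:
send_rows:
  offset:
    - [-40,-10,0]
    - [-70,-20,0]
    - [-70,-20,0]
    - [-70,-20,0]
  twist:
    - [0,0,0]
    - [0,0,0]
    - [0,0,0]
    - [0,0,0]

```text
t: 8.13
ee_pos: [0.5217, -0.1226, 0.3035]
eef_rot: [2.333, 2.103, 0.002]
contact_force: [0.6, 0.4, -1.1]
gripper_width: 0.0644
finger_force: 0.0
```

```bash
cat > look.py <<'E'
from h import *
import sys
cal=get_calibration("wrist");im=capture("wrist");cv2.imwrite(f"pics/{sys.argv[1]}.png",im[:,:,::-1])
for n,lo,hi in [("purple",(125,80,40),(150,255,255)),("amber",(15,120,80),(32,255,255)),("pink",(160,100,120),(175,255,255))]:
    for c,s,l in blobs(mask(im,lo,hi),200): print(n,c.round(1),s,onz(cal,[c],.116).round(4))
for c,s,l in blobs(mask(im,(100,110,50),(118,255,255)),1500):
    P=onz(cal,np.argwhere(l)[:,::-1],.03)[:,:2].astype(np.float32);print("blue",s,cv2.minAreaRect(P*1000))
plan([.457,-.16,.2],np.radians(-6.1))
E
python3 look.py w4
```

```text
purple [208.9 209.6] [194 194  31  32 713] [[ 0.4611 -0.1588  0.116 ]]
amber [480.1 173.4] [ 444  106   68  132 5728] [[ 0.8002 -0.1474  0.116 ]]
amber [177.2 127.6] [160 111  36  34 901] [[ 0.4378 -0.0545  0.116 ]]
amber [110.3 295.1] [ 99 265  30  61 850] [[ 0.3102 -0.2656  0.116 ]]
amber [398.  296.3] [380 265  30  61 798] [[ 0.7011 -0.3083  0.116 ]]
amber [418.2 343.3] [ 170  339  342    9 1160] [[ 0.7309 -0.3877  0.116 ]]
blue [ 310   79   58  163 6595] ((644.409423828125, -133.59628295898438), (245.6463623046875, 76.0709228515625), 83.73777770996094)
t 8.1833 tcp [ 0.5224 -0.1206  0.3032] ydeg -5.7 q7 0.18 f [-0.1  0.2 -0.1] w 0.0641 ff 0.0
 offset [-45.8 -61.2 103.1]  twist [ 0.001 -0.001  0.006]
```

View pics/w4.png

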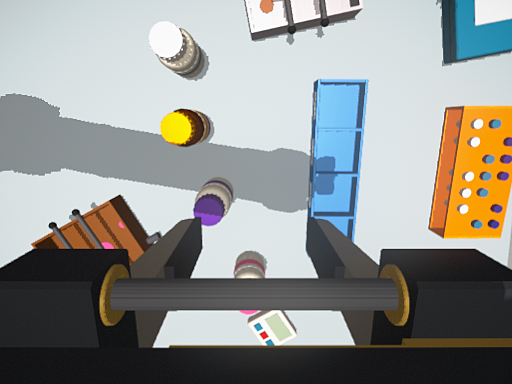

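Request:
send_rows:
  offset:
    - [-10,-15,30]
    - [-22,-30,60]
    - [-34,-45,90]
    - [-44,-59,115]
    - [-44,-59,130]
    - [-44,-59,133]
    - [-44,-59,133]
    - [-44,-59,133]
  twist:
    - [0,0,0]
    - [0,0,0]
    - [0,0,0]
    - [0,0,0]
    - [0,0,0]
    - [0,0,0]
    - [0,0,0]
    - [0,0,0]

```text
t: 8.85
ee_pos: [0.4609, -0.1577, 0.1707]
eef_rot: [2.325, 2.111, 0.001]
contact_force: [0.2, -0.3, 0.2]
gripper_width: 0.0644
finger_force: 0.0
```

```bash
python3 look.py w5
```

```text
purple [251.6 209.3] [ 228  184   48   51 1834] [[ 0.4591 -0.1595  0.116 ]]
amber [205.9  74.6] [ 179   46   55   59 2483] [[ 0.4364 -0.0563  0.116 ]]
amber [110.3 295.1] [ 99 265  30  61 892] [[ 0.3308 -0.2243  0.116 ]]
amber [398.3 297.1] [380 265  30  61 814] [[ 0.5771 -0.2504  0.116 ]]
amber [412.5 343.3] [ 169  338  343   10 1285] [[ 0.5909 -0.2989  0.116 ]]
pink [304.1 332.8] [ 284  317   44   29 1012] [[ 0.4943 -0.2781  0.116 ]]
blue [  370    15   115   249 17129] ((640.5625, -139.36660766601562), (257.5556335449219, 83.75585174560547), 83.67053985595703)
t 8.9 tcp [ 0.461  -0.1579  0.171 ] ydeg -5.6 q7 0.35 f [ 0.1 -0.2 -0.3] w 0.0643 ff 0.0
 offset [ -2.4  -3.7 -29. ]  twist [0.002 0.    0.01 ]
```

Request:
send_rows:
  offset:
    - [-1.4,-2,20]
    - [-1.4,-2,42]
    - [-1.4,-2,62]
    - [-1.4,-2,77]
    - [-1.4,-2,84]
    - [-1.4,-2,85]
    - [-1.4,-2,85]
  twist:
    - [0,0,0]
    - [0,0,0]
    - [0,0,0]
    - [0,0,0]
    - [0,0,0]
    - [0,0,0]
    - [0,0,0]

```text
t: 9.48
ee_pos: [0.4581, -0.1599, 0.0856]
eef_rot: [2.328, 2.109, 0.001]
contact_force: [-0.8, 0.1, -0.1]
gripper_width: 0.0643
finger_force: 0.0
```

Request:
send_rows:
  offset:
    - [0,0,0]
    - [0,0,0]
    - [0,0,0]
    - [0,0,0]
    - [0,0,0]
    - [0,0,0]
    - [0,0,-3]
    - [0,0,-12]
  twist:
    - [0,0,0]
    - [0,0,0]
    - [0,0,0]
    - [0,0,0]
    - [0,0,0]
    - [0,0,0]
    - [0,0,0]
    - [0,0,0]
  claw: 0
  newtons: 20

```text
t: 10.15
ee_pos: [0.4559, -0.1595, 0.0963]
eef_rot: [-2.327, -2.107, 0.003]
contact_force: [0.3, -0.3, -1.7]
gripper_width: 0.0373
finger_force: 20.0
```

```bash
python3 -c "
from h import *
plan([.656,-.0476,.16],np.radians(-6.2))"
```

```text
t 10.15 tcp [ 0.4559 -0.1595  0.0963] ydeg -5.7 q7 0.44 f [ 0.3 -0.3 -1.7] w 0.0373 ff 20.0
 offset [131.2 187.8 -64.2]  twist [-0.003 -0.     0.009]
```

Request:
send_rows:
  offset:
    - [0,0,-15]
    - [5,8,-35]
    - [17,25,-52]
    - [34,49,-62]
    - [53,76,-64]
    - [73,104,-64]
    - [92,131,-64]
    - [108,155,-64]
  twist:
    - [0,0,0]
    - [0,0,0]
    - [0,0,0.01]
    - [0,0,0.01]
    - [0,0,0.01]
    - [0,0,0.01]
    - [0,0,0.01]
    - [0,0,0.01]

```text
t: 10.82
ee_pos: [0.6235, -0.0658, 0.1615]
eef_rot: [-2.338, -2.098, -0.0]
contact_force: [-0.2, -0.4, -1.6]
gripper_width: 0.0376
finger_force: 20.0
```

Request:
send_rows:
  offset:
    - [12,17,0]
    - [19,27,0]
    - [22,32,0]
    - [23,33,0]
    - [23,33,0]
    - [23,33,0]
  twist:
    - [0,0,0]
    - [0,0,0]
    - [0,0,0]
    - [0,0,0]
    - [0,0,0]
    - [0,0,0]

```text
t: 11.32
ee_pos: [0.6565, -0.0494, 0.1612]
eef_rot: [-2.34, -2.095, 0.001]
contact_force: [-0.4, -0.1, -1.8]
gripper_width: 0.0377
finger_force: 20.0
```

```bash
python3 look.py w6; python3 -c "
from h import *
plan([.656,-.0476,.092],np.radians(-6.2))"
```

```text
purple [235.3  15.6] [227   6  18  20 281] [[0.6591 0.0847 0.116 ]]
purple [253.8 247.1] [ 218  210   73   69 4167] [[ 0.6532 -0.0796  0.116 ]]
amber [464.1 223.9] [ 415  186   97   92 5502] [[ 0.8171 -0.0783  0.116 ]]
amber [ 58.5 209.2] [ 29 192  43  47 476] [[ 0.5082 -0.0322  0.116 ]]
amber [  9.  238.2] [  0 217  23  47 731] [[ 0.463  -0.0511  0.116 ]]
amber [160.8 297. ] [157 265  11  61 318] [[ 0.5721 -0.1151  0.116 ]]
amber [347.  296.7] [339 265  13  61 321] [[ 0.7246 -0.1317  0.116 ]]
amber [477.6 326.7] [467 310  20  38 328] [[ 0.834 -0.173  0.116]]
amber [382.  343.5] [317 339 153   8 423] [[ 0.7531 -0.1807  0.116 ]]
blue [ 219  148   70   59 2199] ((657.3681030273438, -40.33662796020508), (61.2321891784668, 71.05059051513672), 83.7574234008789)
blue [ 224  310   61   35 2013] ((637.7135009765625, -219.44287109375), (46.71993637084961, 71.02051544189453), 83.68647766113281)
t 11.3667 tcp [ 0.6565 -0.0495  0.1612] ydeg -6.3 q7 0.16 f [ 0.2  1.1 -1.3] w 0.0376 ff 20.0
 offset [-131.8 -186.1  -38.6]  twist [-0.001  0.    -0.004]
t 11.3667 tcp [ 0.6565 -0.0495  0.1612] ydeg -6.3 q7 0.16 f [ 0.2  1.1 -1.3] w 0.0376 ff 20.0
 offset [ 1.9 -0.7 69.2]  twist [-0.001  0.    -0.002]
```

View pics/w6.png

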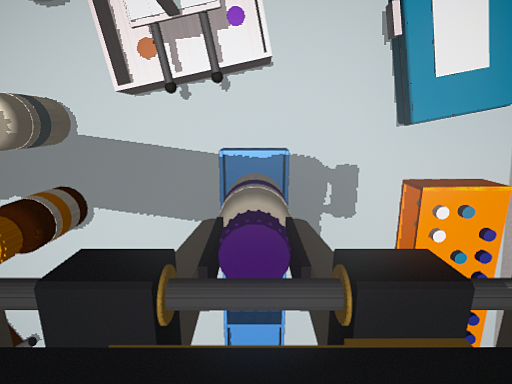

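Request:
send_rows:
  offset:
    - [3.6,0,5]
    - [3.6,0,15]
    - [3.6,0,30]
    - [3.6,0,44]
    - [3.6,0,55]
    - [3.6,0,62]
    - [3.6,0,66]
    - [3.6,0,66]
  twist:
    - [0,0,0]
    - [0,0,0]
    - [0,0,0]
    - [0,0,0]
    - [0,0,0]
    - [0,0,0]
    - [0,0,0]
    - [0,0,0]

```text
t: 12.03
ee_pos: [0.6572, -0.0449, 0.0938]
eef_rot: [-2.339, -2.096, 0.002]
contact_force: [-0.4, 0.1, -1.4]
gripper_width: 0.0374
finger_force: 20.0
```

Request:
send_rows:
  offset:
    - [0,0,1]
    - [0,0,2]
    - [0,0,3]
    - [0,0,4]
    - [0,0,5]
    - [0,0,5]
    - [0,0,5]
  twist:
    - [0,0,0]
    - [0,0,0]
    - [0,0,0]
    - [0,0,0]
    - [0,0,0]
    - [0,0,0]
    - [0,0,0]

```text
t: 12.62
ee_pos: [0.6578, -0.0449, 0.0901]
eef_rot: [2.339, 2.097, 0.0]
contact_force: [-0.4, -0.6, -0.7]
gripper_width: 0.0376
finger_force: 20.0
```

Request:
send_rows:
  offset:
    - [0,0,0.5]
    - [0,0,1]
    - [0,0,1]
    - [0,0,1]
  twist:
    - [0,0,0]
    - [0,0,0]
    - [0,0,0]
    - [0,0,0]

```text
t: 12.95
ee_pos: [0.6581, -0.0449, 0.0896]
eef_rot: [2.339, 2.097, 0.001]
contact_force: [-1.5, 0.8, 3.1]
gripper_width: 0.0376
finger_force: 20.0
```

Request:
send_rows:
  offset:
    - [0,0,0]
    - [0,0,0]
    - [0,0,0]
    - [0,0,0]
    - [0,0,-5]
    - [0,0,-25]
    - [0,0,-50]
    - [0,0,-80]
  twist:
    - [0,0,0]
    - [0,0,0]
    - [0,0,0]
    - [0,0,0]
    - [0,0,0]
    - [0,0,0]
    - [0,0,0]
    - [0,0,0]
  claw: 0.7

```text
t: 13.62
ee_pos: [0.6568, -0.0449, 0.1688]
eef_rot: [-2.338, -2.096, 0.004]
contact_force: [0.5, 1.0, 0.8]
gripper_width: 0.0644
finger_force: 0.0
```

Request:
send_rows:
  offset:
    - [-3,-20,-5]
    - [-9,-60,-5]
    - [-15,-98,-5]
    - [-21,-136,-3]
    - [-27,-172,0]
    - [-32,-200,0]
    - [-34,-218,0]
    - [-34,-218,0]
  twist:
    - [0,0,0]
    - [0,0,0]
    - [0,0,0]
    - [0,0,0]
    - [0,0,0]
    - [0,0,0]
    - [0,0,0]
    - [0,0,0]

```text
t: 14.28
ee_pos: [0.4338, -0.0549, 0.1691]
eef_rot: [-2.338, -2.094, -0.0]
contact_force: [-1.2, -0.3, 0.6]
gripper_width: 0.0643
finger_force: 0.0
```

Request:
send_rows:
  offset:
    - [0,0,0]
    - [0,0,0]
  twist:
    - [0,0,0]
    - [0,0,0]

```text
t: 14.45
ee_pos: [0.4391, -0.0549, 0.1697]
eef_rot: [2.338, 2.096, 0.003]
contact_force: [0.3, 0.2, -0.2]
gripper_width: 0.0642
finger_force: 0.0
```

```bash
python3 look.py w7 | grep -v blue; python3 -c "
from h import *
plan([.4365,-.0560,.086],np.radians(-6.2))"
```

```text
purple [450.1 154.1] [441 132  29  49 335] [[ 0.5924 -0.0294  0.116 ]]
purple [503.5 166.7] [492 144  20  45 622] [[ 0.634  -0.0437  0.116 ]]
amber [248.7 207. ] [ 225  183   49   47 1678] [[ 0.4353 -0.0543  0.116 ]]
amber [109.8 293.2] [ 99 265  29  61 705] [[ 0.3089 -0.1174  0.116 ]]
amber [398.3 292.1] [380 265  30  61 650] [[ 0.5538 -0.1435  0.116 ]]
amber [412.6 343.4] [ 169  339  343    8 1181] [[ 0.5671 -0.1969  0.116 ]]
t 14.5 tcp [ 0.4391 -0.0549  0.1695] ydeg -6.2 q7 0.08 f [ 0.7 -0.6  1.3] w 0.0646 ff 0.0
 offset [-102.5   29.2  -30.4]  twist [ 0.002  0.    -0.002]
t 14.5 tcp [ 0.4391 -0.0549  0.1695] ydeg -6.2 q7 0.08 f [ 0.7 -0.6  1.3] w 0.0646 ff 0.0
 offset [-1.3 -2.6 83.5]  twist [ 0.002  0.    -0.001]
```

Request:
send_rows:
  offset:
    - [-0.5,-3,20]
    - [-0.5,-3,42]
    - [-0.5,-3,62]
    - [-0.5,-3,76]
    - [-0.5,-3,83]
    - [-0.5,-3,84]
    - [-0.5,-3,84]
  twist:
    - [0,0,0]
    - [0,0,0]
    - [0,0,0]
    - [0,0,0]
    - [0,0,0]
    - [0,0,0]
    - [0,0,0]

```text
t: 15.08
ee_pos: [0.4349, -0.0554, 0.0849]
eef_rot: [2.339, 2.097, -0.001]
contact_force: [1.0, 0.2, 0.3]
gripper_width: 0.0645
finger_force: 0.0
```

Request:
send_rows:
  offset:
    - [0,0,0]
    - [0,0,0]
    - [0,0,0]
    - [0,0,0]
    - [0,0,0]
    - [0,0,0]
    - [0,0,-3]
    - [0,0,-12]
  twist:
    - [0,0,0]
    - [0,0,0]
    - [0,0,0]
    - [0,0,0]
    - [0,0,0]
    - [0,0,0]
    - [0,0,0]
    - [0,0,0]
  claw: 0

```text
t: 15.75
ee_pos: [0.4332, -0.0551, 0.0965]
eef_rot: [-2.338, -2.096, 0.004]
contact_force: [0.9, 0.3, -1.1]
gripper_width: 0.0373
finger_force: 20.0
```

```bash
python3 -c "
from h import *
plan([.6494,-.1133,.16],np.radians(-6.2))"
```

```text
t 15.75 tcp [ 0.4332 -0.0551  0.0965] ydeg -6.3 q7 0.19 f [ 0.9  0.3 -1.1] w 0.0373 ff 20.0
 offset [-34.3 221.1 -64. ]  twist [-0.003  0.001 -0.001]
```

Request:
send_rows:
  offset:
    - [-4,0,-15]
    - [-14,8,-35]
    - [-24,26,-52]
    - [-34,52,-62]
    - [-34,84,-64]
    - [-34,118,-64]
    - [-34,152,-64]
    - [-34,180,-64]
  twist:
    - [0,0,0]
    - [0,0,0]
    - [0,0,0]
    - [0,0,0]
    - [0,0,0]
    - [0,0,0]
    - [0,0,0]
    - [0,0,0]

```text
t: 16.42
ee_pos: [0.6116, -0.1085, 0.1616]
eef_rot: [2.338, 2.097, 0.001]
contact_force: [0.7, 0.1, -1.7]
gripper_width: 0.0372
finger_force: 20.0
```

Request:
send_rows:
  offset:
    - [0,20,0]
    - [0,32,0]
    - [0,38,0]
    - [0,40,0]
    - [0,40,0]
    - [0,40,0]
  twist:
    - [0,0,0]
    - [0,0,0]
    - [0,0,0]
    - [0,0,0]
    - [0,0,0]
    - [0,0,0]

```text
t: 16.92
ee_pos: [0.6484, -0.1128, 0.1611]
eef_rot: [-2.339, -2.096, 0.001]
contact_force: [-0.6, -0.8, -1.2]
gripper_width: 0.0377
finger_force: 20.0
```

```bash
python3 -c "
from h import *
plan([.6494,-.1133,.09],np.radians(-6.2))"
```

```text
t 16.9167 tcp [ 0.6484 -0.1128  0.1611] ydeg -6.3 q7 0.27 f [-0.6 -0.8 -1.2] w 0.0377 ff 20.0
 offset [-0.4  1.1 71.1]  twist [-0.001 -0.    -0.001]
```

Request:
send_rows:
  offset:
    - [0,1,5]
    - [0,1,15]
    - [0,1,30]
    - [0,1,44]
    - [0,1,55]
    - [0,1,62]
    - [0,1,66]
    - [0,1,66]
  twist:
    - [0,0,0]
    - [0,0,0]
    - [0,0,0]
    - [0,0,0]
    - [0,0,0]
    - [0,0,0]
    - [0,0,0]
    - [0,0,0]

```text
t: 17.58
ee_pos: [0.6498, -0.113, 0.0938]
eef_rot: [-2.338, -2.096, 0.002]
contact_force: [-0.1, 0.6, -0.1]
gripper_width: 0.0372
finger_force: 20.0
```

Request:
send_rows:
  offset:
    - [0,0,1]
    - [0,0,2]
    - [0,0,3]
    - [0,0,4]
    - [0,0,4.7]
    - [0,0,5.3]
    - [0,0,5.3]
    - [0,0,5.3]
  twist:
    - [0,0,0]
    - [0,0,0]
    - [0,0,0]
    - [0,0,0]
    - [0,0,0]
    - [0,0,0]
    - [0,0,0]
    - [0,0,0]

```text
t: 18.25
ee_pos: [0.6504, -0.113, 0.0897]
eef_rot: [2.339, 2.097, 0.0]
contact_force: [0.1, 0.0, -1.3]
gripper_width: 0.0376
finger_force: 20.0
```

Request:
send_rows:
  offset:
    - [0,0,0.5]
    - [0,0,1]
    - [0,0,1.2]
    - [0,0,1.2]
  twist:
    - [0,0,0]
    - [0,0,0]
    - [0,0,0]
    - [0,0,0]

```text
t: 18.58
ee_pos: [0.6506, -0.1131, 0.0896]
eef_rot: [2.339, 2.097, 0.001]
contact_force: [-1.2, 0.0, 5.3]
gripper_width: 0.0377
finger_force: 20.0
```

Request:
send_rows:
  offset:
    - [0,0,0]
    - [0,0,0]
    - [0,0,0]
    - [0,0,0]
    - [0,0,-5]
    - [0,0,-25]
    - [0,0,-50]
    - [0,0,-80]
  twist:
    - [0,0,0]
    - [0,0,0]
    - [0,0,0]
    - [0,0,0]
    - [0,0,0]
    - [0,0,0]
    - [0,0,0]
    - [0,0,0]
  claw: 0.7

```text
t: 19.25
ee_pos: [0.6493, -0.1129, 0.1682]
eef_rot: [-2.338, -2.096, 0.004]
contact_force: [0.5, 0.4, -0.3]
gripper_width: 0.0641
finger_force: 0.0
```

Request:
send_rows:
  offset:
    - [0,-20,-5]
    - [10,-56,-5]
    - [30,-92,-5]
    - [50,-126,-3]
    - [70,-158,0]
    - [90,-190,0]
    - [110,-215,0]
    - [126,-224,0]
  twist:
    - [0,0,0]
    - [0,0,0]
    - [0,0,0]
    - [0,0,0]
    - [0,0,0]
    - [0,0,0]
    - [0,0,0]
    - [0,0,0]

```text
t: 19.92
ee_pos: [0.4377, 0.0382, 0.1685]
eef_rot: [-2.336, -2.097, 0.001]
contact_force: [0.1, -0.8, -0.2]
gripper_width: 0.0643
finger_force: 0.0
```

Request:
send_rows:
  offset:
    - [2,0,0]
    - [2,0,0]
    - [2,0,0]
  twist:
    - [0,0,0]
    - [0,0,0]
    - [0,0,0]

```text
t: 20.17
ee_pos: [0.4427, 0.038, 0.169]
eef_rot: [2.339, 2.096, 0.001]
contact_force: [-0.3, -0.2, -1.1]
gripper_width: 0.0642
finger_force: 0.0
```

```bash
python3 - <<'E'
from h import *
cal=get_calibration("wrist");im=capture("wrist");cv2.imwrite("pics/w8.png",im[:,:,::-1])
h=cv2.cvtColor(im,cv2.COLOR_RGB2HSV);m=((h[:,:,1]<18)&(h[:,:,2]>205)).astype(np.uint8)*255;m[:130]=0;m[262:]=0;m[:,:190]=0;m[:,320:]=0
for c,s,l in blobs(m,100): print(c,s,onz(cal,[c],.116))
plan([.44,.04,.0855],np.radians(-6.2))
E
```

```text
[248.92731104 144.61232552] [ 190  130  130   52 3797] [[0.44457866 0.08714892 0.116     ]]
[256.92599278 251.09250903] [ 198  237  113   25 2216] [[0.4413068 0.0006706 0.116    ]]
t 20.2167 tcp [0.4427 0.0376 0.1688] ydeg -6.3 q7 -0.14 f [-0.1 -0.4  0.1] w 0.0645 ff 0.0
 offset [ 2.2 -3.  83.3]  twist [ 0.001  0.    -0.002]
```

View pics/w8.png

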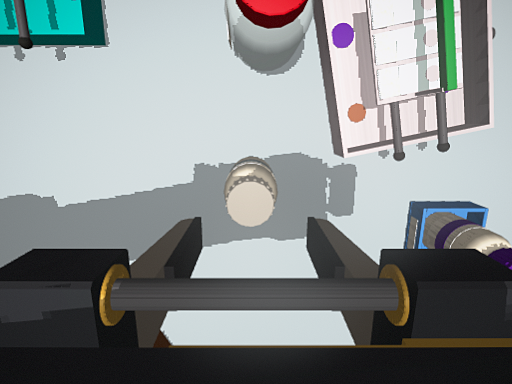

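```bash
python3 - <<'E'
from h import *
cal=get_calibration("wrist");p=onz(cal,[[250,202]],.116)[0];print(p)
plan([p[0],p[1],.0855],np.radians(-6.2))
E
```

```text
[0.44034267 0.04234117 0.116     ]
t 20.2167 tcp [0.4427 0.0376 0.1688] ydeg -6.3 q7 -0.14 f [-0.1 -0.4  0.1] w 0.0645 ff 0.0
 offset [ 4.5 -2.9 83.3]  twist [ 0.001  0.    -0.002]
```

Request:
send_rows:
  offset:
    - [3.7,-3,20]
    - [3.7,-3,42]
    - [3.7,-3,62]
    - [3.7,-3,76]
    - [3.7,-3,83]
    - [3.7,-3,84]
    - [3.7,-3,84]
  twist:
    - [0,0,0]
    - [0,0,0]
    - [0,0,0]
    - [0,0,0]
    - [0,0,0]
    - [0,0,0]
    - [0,0,0]

```text
t: 20.8
ee_pos: [0.4395, 0.0417, 0.0845]
eef_rot: [2.341, 2.095, -0.001]
contact_force: [0.1, 0.4, 0.1]
gripper_width: 0.064
finger_force: 0.0
```

Request:
send_rows:
  offset:
    - [0,0,0]
    - [0,0,0]
    - [0,0,0]
    - [0,0,0]
    - [0,0,0]
    - [0,0,0]
    - [0,0,-3]
    - [0,0,-12]
  twist:
    - [0,0,0]
    - [0,0,0]
    - [0,0,0]
    - [0,0,0]
    - [0,0,0]
    - [0,0,0]
    - [0,0,0]
    - [0,0,0]
  claw: 0

```text
t: 21.47
ee_pos: [0.4378, 0.0424, 0.0959]
eef_rot: [-2.338, -2.096, 0.004]
contact_force: [0.1, -0.1, -1.3]
gripper_width: 0.0375
finger_force: 20.0
```

```bash
python3 -c "
from h import *
plan([.6420,-.1809,.16],np.radians(-6.2))"
```

```text
t 21.4667 tcp [0.4378 0.0424 0.0959] ydeg -6.3 q7 -0.05 f [ 0.1 -0.1 -1.3] w 0.0375 ff 20.0
 offset [-199.8  227.2  -64.5]  twist [-0.003  0.001 -0.001]
```

Request:
send_rows:
  offset:
    - [0,0,-15]
    - [-8,0,-35]
    - [-28,0,-52]
    - [-58,0,-62]
    - [-90,8,-64]
    - [-122,20,-64]
    - [-152,42,-64]
    - [-175,70,-64]
  twist:
    - [0,0,0]
    - [0,0,0]
    - [0,0,0]
    - [0,0,0]
    - [0,0,0]
    - [0,0,0]
    - [0,0,0]
    - [0,0,0]

```text
t: 22.13
ee_pos: [0.4884, -0.1413, 0.1614]
eef_rot: [-2.341, -2.094, -0.001]
contact_force: [1.1, 0.5, -1.3]
gripper_width: 0.0374
finger_force: 20.0
```

Request:
send_rows:
  offset:
    - [-15,30,0]
    - [-24,60,0]
    - [-25,90,0]
    - [-25,118,0]
    - [-25,138,0]
    - [-25,150,0]
    - [-25,156,0]
    - [-25,156,0]
  twist:
    - [0,0,0]
    - [0,0,0]
    - [0,0,0]
    - [0,0,0]
    - [0,0,0]
    - [0,0,0]
    - [0,0,0]
    - [0,0,0]

```text
t: 22.8
ee_pos: [0.6424, -0.1806, 0.1603]
eef_rot: [-2.339, -2.098, 0.001]
contact_force: [-0.4, 0.2, -2.1]
gripper_width: 0.0374
finger_force: 20.0
```

Request:
send_rows:
  offset:
    - [0,0,0]
    - [0,0,0]
  twist:
    - [0,0,0]
    - [0,0,0]

```text
t: 22.97
ee_pos: [0.6408, -0.1807, 0.1606]
eef_rot: [-2.339, -2.096, 0.001]
contact_force: [-1.0, -0.2, -1.6]
gripper_width: 0.0373
finger_force: 20.0
```

```bash
python3 -c "
from h import *
plan([.6420,-.1809,.09],np.radians(-6.2))"
```

```text
t 22.9667 tcp [ 0.6408 -0.1807  0.1606] ydeg -6.3 q7 0.4 f [-1.  -0.2 -1.6] w 0.0373 ff 20.0
 offset [-0.   1.3 70.6]  twist [-0.001 -0.    -0.001]
```

Request:
send_rows:
  offset:
    - [0,1,5]
    - [0,1,15]
    - [0,1,30]
    - [0,1,44]
    - [0,1,55]
    - [0,1,62]
    - [0,1,66]
    - [0,1,66]
  twist:
    - [0,0,0]
    - [0,0,0]
    - [0,0,0]
    - [0,0,0]
    - [0,0,0]
    - [0,0,0]
    - [0,0,0]
    - [0,0,0]

```text
t: 23.63
ee_pos: [0.6423, -0.1808, 0.0933]
eef_rot: [-2.338, -2.096, 0.002]
contact_force: [-0.6, -0.8, -1.4]
gripper_width: 0.0377
finger_force: 20.0
```

Request:
send_rows:
  offset:
    - [0,0,1]
    - [0,0,2]
    - [0,0,3]
    - [0,0,4]
    - [0,0,4.7]
    - [0,0,5.4]
    - [0,0,5.8]
    - [0,0,5.8]
  twist:
    - [0,0,0]
    - [0,0,0]
    - [0,0,0]
    - [0,0,0]
    - [0,0,0]
    - [0,0,0]
    - [0,0,0]
    - [0,0,0]

```text
t: 24.3
ee_pos: [0.6431, -0.181, 0.0891]
eef_rot: [2.339, 2.097, 0.001]
contact_force: [-0.7, 0.9, 0.2]
gripper_width: 0.0375
finger_force: 20.0
```

Request:
send_rows:
  offset:
    - [0,0,0.4]
    - [0,0,0.7]
    - [0,0,0.7]
    - [0,0,0.7]
  twist:
    - [0,0,0]
    - [0,0,0]
    - [0,0,0]
    - [0,0,0]

```text
t: 24.63
ee_pos: [0.6433, -0.181, 0.0891]
eef_rot: [2.339, 2.097, 0.001]
contact_force: [-2.0, 0.6, 5.5]
gripper_width: 0.0381
finger_force: 20.0
```

Request:
send_rows:
  offset:
    - [0,0,0]
    - [0,0,0]
    - [0,0,0]
    - [0,0,0]
    - [0,0,-5]
    - [0,0,-25]
    - [0,0,-50]
    - [0,0,-80]
  twist:
    - [0,0,0]
    - [0,0,0]
    - [0,0,0]
    - [0,0,0]
    - [0,0,0]
    - [0,0,0]
    - [0,0,0]
    - [0,0,0]
  claw: 0.7

```text
t: 25.3
ee_pos: [0.6419, -0.1806, 0.1677]
eef_rot: [-2.338, -2.095, 0.003]
contact_force: [0.7, 0.4, -0.1]
gripper_width: 0.0646
finger_force: 0.0
```

Request:
send_rows:
  offset:
    - [-10,-12,0]
    - [-35,-38,0]
    - [-62,-66,0]
    - [-88,-94,0]
    - [-110,-118,0]
    - [-123,-130,0]
    - [-126,-135,0]
    - [-126,-135,0]
  twist:
    - [0,0,0]
    - [0,0,0]
    - [0,0,0]
    - [0,0,0]
    - [0,0,0]
    - [0,0,0]
    - [0,0,0]
    - [0,0,0]

```text
t: 25.97
ee_pos: [0.4941, -0.2924, 0.1686]
eef_rot: [2.342, 2.093, 0.001]
contact_force: [0.1, 1.1, -0.1]
gripper_width: 0.0643
finger_force: 0.0
```

Request:
send_rows:
  offset:
    - [0,0,0]
    - [0,0,0]
    - [0,0,0]
  twist:
    - [0,0,0]
    - [0,0,0]
    - [0,0,0]

```text
t: 26.22
ee_pos: [0.4965, -0.29, 0.1678]
eef_rot: [-2.336, -2.1, -0.0]
contact_force: [0.7, 0.3, -0.2]
gripper_width: 0.0642
finger_force: 0.0
```

```bash
python3 look.py w9 | grep -v amber; python3 -c "
from h import *
plan([.495,-.294,.085],np.radians(-6.2))"
```

```text
pink [ 40.2 160.2] [ 29 150  21  24 283] [[ 0.3398 -0.2355  0.116 ]]
pink [253.6 212.4] [ 229  187   49   51 1901] [[ 0.496  -0.2937  0.116 ]]
blue [ 346    0   84  169 7319] ((636.53515625, -207.30398559570312), (161.8017120361328, 76.642578125), 87.53717041015625)
t 26.2667 tcp [ 0.4962 -0.2902  0.1678] ydeg -6.1 q7 0.64 f [0.2 0.5 0.6] w 0.064 ff 0.0
 offset [125.3 -52.8 -32.2]  twist [-0. -0.  0.]
t 26.2667 tcp [ 0.4962 -0.2902  0.1678] ydeg -6.1 q7 0.64 f [0.2 0.5 0.6] w 0.064 ff 0.0
 offset [-3.9 -0.8 82.8]  twist [-0.    -0.     0.002]
```

View pics/w9.png

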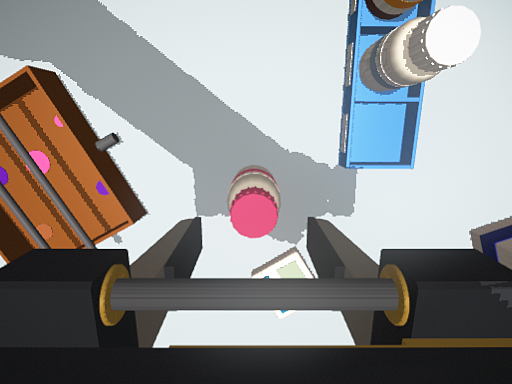

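```bash
python3 -c "
from h import *
cal=get_calibration('wrist')
print(onz(cal,[[341,167],[413,168]],.03), onz(cal,[[355,101],[421,104]],.03))"
```

```text
[[ 0.58972013 -0.2807207   0.03      ]
 [ 0.66535566 -0.28985107  0.03      ]] [[ 0.60616361 -0.2155346   0.03      ]
 [ 0.67210049 -0.22539343  0.03      ]]
```

Request:
send_rows:
  offset:
    - [-3.8,-1,20]
    - [-3.8,-1,42]
    - [-3.8,-1,62]
    - [-3.8,-1,75]
    - [-3.8,-1,82]
    - [-3.8,-1,83]
    - [-3.8,-1,83]
  twist:
    - [0,0,0]
    - [0,0,0]
    - [0,0,0]
    - [0,0,0]
    - [0,0,0]
    - [0,0,0]
    - [0,0,0]

```text
t: 26.85
ee_pos: [0.4939, -0.2952, 0.0851]
eef_rot: [2.339, 2.097, -0.0]
contact_force: [0.7, -0.3, 1.0]
gripper_width: 0.0643
finger_force: 0.0
```

Request:
send_rows:
  offset:
    - [0,0,0]
    - [0,0,0]
    - [0,0,0]
    - [0,0,0]
    - [0,0,0]
    - [0,0,0]
    - [0,0,-3]
    - [0,0,-12]
  twist:
    - [0,0,0]
    - [0,0,0]
    - [0,0,0]
    - [0,0,0]
    - [0,0,0]
    - [0,0,0]
    - [0,0,0]
    - [0,0,0]
  claw: 0

```text
t: 27.52
ee_pos: [0.4925, -0.2944, 0.0961]
eef_rot: [-2.337, -2.095, 0.002]
contact_force: [-0.0, 0.2, -1.7]
gripper_width: 0.0374
finger_force: 20.0
```

```bash
python3 -c "
from h import *
plan([.6346,-.2485,.16],np.radians(-6.2))"
```

```text
t 27.5167 tcp [ 0.4925 -0.2944  0.0961] ydeg -6.2 q7 0.71 f [-0.   0.2 -1.7] w 0.0374 ff 20.0
 offset [ 61.1 136.1 -64.2]  twist [-0.003 -0.001 -0.001]
```

Request:
send_rows:
  offset:
    - [0,0,-15]
    - [3,6,-35]
    - [11,22,-52]
    - [23,48,-62]
    - [36,78,-64]
    - [48,106,-64]
    - [57,126,-64]
    - [61,134,-64]
  twist:
    - [0,0,0]
    - [0,0,0]
    - [0,0,0]
    - [0,0,0]
    - [0,0,0]
    - [0,0,0]
    - [0,0,0]
    - [0,0,0]

```text
t: 28.18
ee_pos: [0.6365, -0.2464, 0.161]
eef_rot: [2.335, 2.102, 0.002]
contact_force: [0.1, 0.3, -1.2]
gripper_width: 0.0378
finger_force: 20.0
```

Request:
send_rows:
  offset:
    - [0,2,0]
    - [0,2,0]
    - [0,2,0]
    - [0,2,0]
  twist:
    - [0,0,0]
    - [0,0,0]
    - [0,0,0]
    - [0,0,0]

```text
t: 28.52
ee_pos: [0.6337, -0.2507, 0.1613]
eef_rot: [-2.342, -2.094, 0.001]
contact_force: [-0.7, -0.3, -1.4]
gripper_width: 0.0374
finger_force: 20.0
```

```bash
python3 -c "
from h import *
plan([.6346,-.2485,.09],np.radians(-6.2))"
```

```text
t 28.5167 tcp [ 0.6337 -0.2507  0.1613] ydeg -6.4 q7 0.51 f [-0.7 -0.3 -1.4] w 0.0374 ff 20.0
 offset [ 2.3  0.7 71.3]  twist [-0.001  0.    -0.003]
```

Request:
send_rows:
  offset:
    - [1,1,5]
    - [1,1,15]
    - [1,1,30]
    - [1,1,44]
    - [1,1,55]
    - [1,1,62]
    - [1,1,66]
    - [1,1,66]
  twist:
    - [0,0,0]
    - [0,0,0]
    - [0,0,0]
    - [0,0,0]
    - [0,0,0]
    - [0,0,0]
    - [0,0,0]
    - [0,0,0]

```text
t: 29.18
ee_pos: [0.6359, -0.2482, 0.0935]
eef_rot: [-2.338, -2.096, 0.002]
contact_force: [0.2, -1.1, -0.3]
gripper_width: 0.0375
finger_force: 20.0
```

Request:
send_rows:
  offset:
    - [0,0,1]
    - [0,0,2]
    - [0,0,3]
    - [0,0,4]
    - [0,0,4.7]
    - [0,0,5.4]
    - [0,0,5.8]
    - [0,0,5.8]
  twist:
    - [0,0,0]
    - [0,0,0]
    - [0,0,0]
    - [0,0,0]
    - [0,0,0]
    - [0,0,0]
    - [0,0,0]
    - [0,0,0]

```text
t: 29.85
ee_pos: [0.6368, -0.2485, 0.0897]
eef_rot: [2.339, 2.097, 0.001]
contact_force: [-0.1, -0.1, 1.2]
gripper_width: 0.0375
finger_force: 20.0
```

Light contact; settle a touch more, release, lift and back off to look.

Request:
send_rows:
  offset:
    - [0,0,0.4]
    - [0,0,0.4]
    - [0,0,0.4]
  twist:
    - [0,0,0]
    - [0,0,0]
    - [0,0,0]

```text
t: 30.1
ee_pos: [0.6369, -0.2485, 0.0896]
eef_rot: [2.339, 2.097, 0.001]
contact_force: [-0.7, 0.9, 4.9]
gripper_width: 0.0374
finger_force: 20.0
```

Request:
send_rows:
  offset:
    - [0,0,0]
    - [0,0,0]
    - [0,0,0]
    - [0,0,0]
    - [0,0,-5]
    - [0,0,-25]
    - [0,0,-50]
    - [0,0,-80]
  twist:
    - [0,0,0]
    - [0,0,0]
    - [0,0,0]
    - [0,0,0]
    - [0,0,0]
    - [0,0,0]
    - [0,0,0]
    - [0,0,0]
  claw: 0.7

```text
t: 30.77
ee_pos: [0.6356, -0.248, 0.1684]
eef_rot: [-2.338, -2.095, 0.003]
contact_force: [0.9, -0.3, 0.1]
gripper_width: 0.0644
finger_force: 0.0
```

Request:
send_rows:
  offset:
    - [0,-15,-30]
    - [0,-45,-60]
    - [0,-80,-90]
    - [0,-115,-110]
    - [0,-150,-120]
    - [0,-180,-120]
    - [0,-200,-120]
    - [0,-200,-120]
  twist:
    - [0,0,0]
    - [0,0,0]
    - [0,0,0]
    - [0,0,0]
    - [0,0,0]
    - [0,0,0]
    - [0,0,0]
    - [0,0,0]

```text
t: 31.43
ee_pos: [0.4342, -0.2268, 0.2896]
eef_rot: [-2.341, -2.093, -0.005]
contact_force: [1.2, 0.1, -0.8]
gripper_width: 0.0643
finger_force: 0.0
```

```bash
python3 - <<'E'
from h import *
t=capture("top");s=capture("side")
a=cv2.resize(t[95:225,90:390],None,fx=2.6,fy=2.3,interpolation=cv2.INTER_CUBIC)
b=cv2.resize(s[110:300,180:460],(780,300),interpolation=cv2.INTER_CUBIC)
cv2.imwrite("pics/end.png",np.vstack([a[:298],b])[:,:,::-1])
cal=get_calibration("top")
for n,lo,hi,z in [("purple",(125,80,40),(150,255,255),.12),("amber",(18,120,80),(32,255,255),.12),("pink",(160,100,120),(175,255,255),.12),("red",(174,150,80),(180,255,255),.143),("green",(50,80,50),(80,255,255),.098)]:
    for c,st,l in blobs(mask(t,lo,hi),60):
        print(n,c.round(1),onz(cal,[c],z).round(4))
        if n=="green": print(cv2.minAreaRect(onz(cal,np.argwhere(l)[:,::-1],z)[:,:2].astype(np.float32)*1000))
print(state()["t"])
E
```

```text
purple [276.2 116.8] [[ 0.6547 -0.0458  0.12  ]]
amber [300.5 119.6] [[ 0.6484 -0.1121  0.12  ]]
pink [350.7 125.3] [[ 0.6359 -0.2479  0.12  ]]
red [20.6 35.8] [[0.8663 0.6738 0.143 ]]
red [55.6 46.8] [[0.835  0.5703 0.143 ]]
red [31.7 76.8] [[0.747  0.6295 0.143 ]]
red [63.3 82.5] [[0.732  0.5391 0.143 ]]
red [185.6 180.8] [[0.4691 0.1889 0.143 ]]
green [427.8  62.3] [[ 0.8308 -0.4702  0.098 ]]
((831.08056640625, -470.5753479003906), (40.5015869140625, 49.811126708984375), 14.567280769348145)
green [201.5 136.7] [[0.5997 0.1586 0.098 ]]
((599.5234375, 157.36358642578125), (9.253072738647461, 89.08629608154297), 4.425195217132568)
31.5333
```

View pics/end.png

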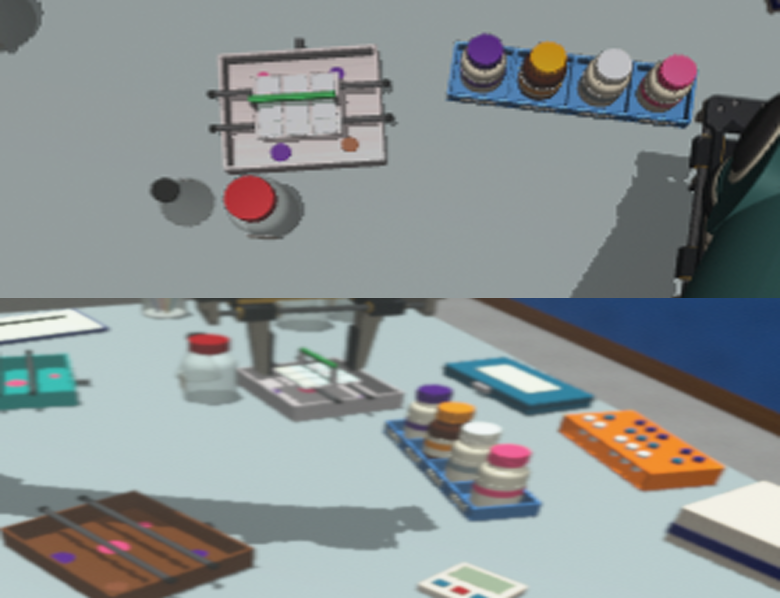

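Request:
send_rows:
  offset:
    - [40,15,-5]
    - [80,30,-10]
    - [120,46,-15]
    - [160,61,-20]
    - [200,76,-25]
    - [240,91,-30]
    - [280,106,-30]
    - [315,120,-30]
  twist:
    - [0,0,0]
    - [0,0,0]
    - [0,0,0]
    - [0,0,0]
    - [0,0,0]
    - [0,0,0]
    - [0,0,0]
    - [0,0,0]

```text
t: 32.2
ee_pos: [0.5906, 0.0716, 0.3186]
eef_rot: [2.338, 2.098, 0.001]
contact_force: [1.0, -0.5, 0.4]
gripper_width: 0.0641
finger_force: 0.0
```

Request:
send_rows:
  offset:
    - [28,10,0]
    - [28,10,0]
    - [28,10,0]
    - [28,10,0]
    - [28,10,0]
  twist:
    - [0,0,0]
    - [0,0,0]
    - [0,0,0]
    - [0,0,0]
    - [0,0,0]

```text
t: 32.62
ee_pos: [0.6019, 0.0937, 0.3186]
eef_rot: [2.341, 2.094, -0.001]
contact_force: [0.1, -0.1, 0.9]
gripper_width: 0.0644
finger_force: 0.0
```

```bash
python3 - <<'E'
from h import *
im=capture("wrist");cal=get_calibration("wrist")
u=pix(cal,[[.6025,.158,.05]])[0].round().astype(int);x0,y0=max(u[0]-90,0),max(u[1]-70,0);print(u,x0,y0,state()["ee_pos"])
cv2.imwrite("pics/w10.png",cv2.resize(im[y0:y0+140,x0:x0+180,::-1],None,fx=4.2,fy=4.2,interpolation=cv2.INTER_CUBIC))
E
```

```text
[249 123] 159 53 [0.60183348 0.09363931 0.3188809 ]
```

View pics/w10.png

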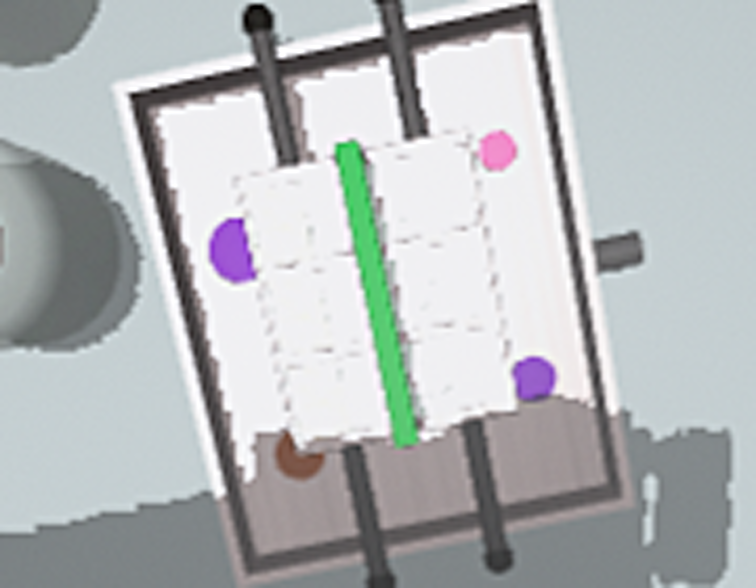

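```bash
python3 - <<'E'
from h import *
cal=get_calibration("wrist");f=lambda p:np.array(p)/4.2+[158.6,52.6]
A=onz(cal,f([[258,18],[380,580],[388,-4],[498,557]]),.044);print(A.round(4),A.mean(0))
C=onz(cal,f([[237,178],[475,132],[520,410],[293,446]]),.052);print(C.round(4),C.mean(0))
y=np.array([-.091,.996]);print("carrier-tray along rods mm",1000*(C.mean(0)-A.mean(0))[:2]@y,"across",1000*(C.mean(0)-A.mean(0))[:2]@[.996,.091])
for a,b in ((A[0],A[1]),(A[2],A[3]),(C[0],C[3]),(C[1],C[2])):
    d=(a-b)[:2];print(np.degrees(np.arctan2(d[1],d[0])),np.linalg.norm(d))
E
```

```text
[[0.5722 0.2516 0.044 ]
 [0.5904 0.0562 0.044 ]
 [0.6159 0.2535 0.044 ]
 [0.6345 0.06   0.044 ]] [0.60325214 0.15533191 0.044     ]
[[0.5589 0.2014 0.052 ]
 [0.6399 0.207  0.052 ]
 [0.6466 0.1135 0.052 ]
 [0.5658 0.1098 0.052 ]] [0.60281274 0.15789583 0.052     ]
carrier-tray along rods mm 2.593649230594118 across -0.20432764782631913
95.32752708506567 0.19627567361335388
95.47785152075183 0.19442132946907761
94.27586678452619 0.09181686712151603
94.11108345254357 0.09377927824082977
```

```bash
python3 -c "
from plant import *
print(close_job())"
```

```text
the job is handed in; nothing more can be done
None
```

I handed the job in after about 33 s: the bottles stand in the rack in order from the tray end (purple, amber, white, pink), the carrier lies level on the tray rods about 3 mm off centre and 1° off the rods' direction, and the red-capped media bottle, flask and timer were not touched.

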